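# Unlock the specimen carriage: cam to its low point, then slide home

### The job

The specimen carriage of this test rig is kept from its forward position by the eccentric cam. With the fingertips, gently push the red lever knob round, without gripping it, until the cam is at its low point, its lever pointing straight ahead along the slide at the white line on the base plate; only then push the carriage forward from behind until it is fully home. Nothing is to be picked up: leave the loose things where they are, and finish with the hand clear.

Things in the scene. Friction and masses are not known exactly. Their poses are not given: they have to be found in the camera images.
- rig: fixed rig: dark grey base plate 290 (x) x 200 (y) x 15 mm thick, bolted to the table. Origin on the table 5 mm forward (+x) of the plate's centre, axes: +x forward, the way the carriage is pushed (away from the robot, within about 20 degrees), +y to the left, z up. Two brass probe posts, 122 mm high over the table, stand at (85, -40) mm in this frame, at the forward end
- cam_pivot (a point): the vertical axis of the cam, at the knob's mid-height (73 mm over the table); fixed on the rig at (20, 55) mm of its frame.
- cam: the cam with its lever and knob, turning about the vertical cam axis; origin on that axis 21 mm over the table, x axis along the lever. The cam is a bright steel eccentric disc, 60 mm across, 18 mm thick, top 39 mm over the table, its centre 14 mm from the axis towards the lever, so that its thick side lies under the lever and its thin (low) side opposite
- lever_knob (a point): centre of the upright red knob at the end of the cam's red lever: a round post 18 mm across, standing from 42 to 98 mm over the table, this point at 73 mm, 55 mm from the cam's axis. The lever (14 mm wide, top 49 mm over the table) joins it to the axis. The knob takes about 3 N to push round and the cam stays where it is left
- cam_turn (a joint): angle of the cam in rad, counter-clockwise from above positive; 0 = low point, lever pointing along the rig's +x at the white line on the plate. It starts at 1.1 to 2.5 (lever turned to the left or back left), so it must be turned clockwise; it can be overrun to -0.9, where it stops, and the cam rises again beyond 0
- push_plate (a point): centre of the rear face of the carriage, the face to push: an upright steel plate 80 mm wide (y), from 23 to 111 mm over the table, this point at 75 mm over the table and on the line y = -40 mm of the rig's frame. The carriage slides along the rig's +x. It bears a dark round specimen 74 mm across, top 118 mm over the table, its face 50 mm ahead of the rear face
- follower (a point): middle of the front face of the carriage's brass follower arm, 29 mm over the table: the arm reaches left from the carriage (16 mm high, top 37 mm over the table, end at y = 75 mm of the rig's frame); its front face lies 53 mm ahead of the carriage's rear face and is what the cam blocks
- carriage (a joint): travel of the carriage in m along the rig's +x: starts at 0 to 0.02, fully home against its stop at 0.055. Sliding takes about 4 N; it stays where it is left. Unless the cam is near its low point the follower arm meets the cam 3 to 25 mm short of home
- pliers: loose pliers with green handles, lying to the right of the rig, 190 mm long, 18 mm high; origin on the table under the middle
- spare_specimen: loose dark disc lying flat to the left of the rig, 74 mm across, 12 mm high; origin at the centre of its underside
- brass_weight: loose brass weight with a knob, 36 mm across, 50 mm high, standing to the left of the rig's forward end; origin at the centre of its underside
- clamp_collar: loose steel cylinder, 22 mm across, 25 mm high, standing on the base plate's forward right corner; origin at the centre of its underside
- big_washer: loose copper-coloured ring, 30 mm across, 12 mm high, lying on the base plate's rear left corner; origin at the centre of its underside
- wash_bottle: loose white bottle with a red cap, 56 mm across, 130 mm high, standing far left; origin at the centre of its underside
- screwdriver: loose screwdriver with a green handle, lying far right; origin on the table under it

How it is judged:
By the outcome, as a careful person would: the job done as asked, in the order asked, and still so for the second after the job is handed in, with the robot touching nothing.
It also fails if it takes over 56 s, if anything falls off the work surface, if the arm or the gripper's body presses on something with over 40 N, if the wrist force passes 120 N, or if a joint passes its speed limit or range.

### The arm

A 6-joint arm with a two-finger parallel gripper is mounted at the origin on the work surface. World frame = base frame: x ahead of the robot, y to its left, z up, the work surface at z = 0. Lengths are in m, angles in rad, forces in N, time in s.
With the tool pointing down it reaches from about 0.4 to 0.825 m from the base axis. Payload 7 kg.
Tool frame: the origin (TCP) lies on the mounting face of the last link; the fingertips stand arm.tcp_to_tips ahead of it and the grasp point (between the pads) lies 159 mm ahead of it (arm.tcp_to_tips is the distance from the TCP to the fingertips, in m); z points along the fingers, y is the direction in which the jaws open and shut (so a half turn about z gives the same grasp; the last joint's range is limited). The gripper opens to 88 mm and grips with 3 to 60 N. Pads are 19 mm wide; open, the fingers measure 130 mm over their backs; the gripper's body (78 mm by 193 mm) begins 47 mm behind the grasp point.
Start: joints at [-0.928, 0.359, 0.012, 0, -1.224, -0.288], TCP at [0.234, -0.633, 0.405] pointing down, gripper open.
Joint ranges: [-3.07, 3.07], [-1.43, 2.12], [-1.02, 1.25], [-3.03, 1.67], [-3.05, -0], [-3.03, 3.03]. Speed limits (rad/s): [2.39, 2.39, 3.01, 3.14, 3.14, 3.14].

### API

Orientations are given as [roll, pitch, yaw] about the fixed x, y, z axes, in that order (R = Rz(yaw) Ry(pitch) Rx(roll)).
In Python, from station import arm, cams, job_done, finder gives the robot as it stands.
- The arm moves only by the tool play_rows, never from a script. Its argument "targets" is a list that holds one entry, the list of rows, each a list of 4 numbers: the shift along the tool's x, y, z in m, then the turn about the tool's z in degrees. A call has 1 to 5 rows; each row is the pose to reach, as a shift and turn from the pose commanded when the call began, along the tool's axes at that moment; what a row does not reach only later rows make up. A row lasts 1/8 s, in which the tool goes at most 62.5 mm and 10.7 degrees, less where a joint would pass 70% of its speed; a pose out of reach is approached as far as the arm can. A call with a gripper value outside its range is refused whole. "grip" is the closure in counts, from 0 (fully open) to 255 (shut), set as the call begins (left out, the last holds). The fingers move at their own pace and stop on an object; "newtons" is the grip in N (left out, the last holds). Time passes only in rows, so rows that repeat a pose let the fingers close. It gives the time, the measured TCP pose, the force and the opening at its end, in the units of the state.
- arm.get_state(): the state, without advancing time (a new reading comes with each control period).
- cams.grab_frame(name): name is "side" or "top"; returns (picture, depth): 400x640x3 uint8, red, green, blue; 400x640 float32, m along the optical axis (not along the pixel's ray), 0 where there is no reading.
- cams.camera_params(name): a dict with "intrinsics" (3x3 intrinsics, pixels), "position" and "attitude" of the camera in the world. Camera axes: x right, y down, z forward; pixel columns grow to the right and rows downward; lengths in m; the calibration is good to about 2 mm. A picture is of the moment at which its call begins. camera_params takes no time and is no camera call.
- job_done(): hands the job in, once; it reports no verdict.
Trained networks look in the newest picture that a camera, given by its name, has taken for a name from the list of things; names that differ only in an ending like _2 or _b are one class to them, and where a whole thing is asked for, a point or a joint stands for the part that bears it (a point fixed in the world has none). Each returns a list of dicts, best first, with "score" (0 to 1); they miss things now and then, are a little off and sometimes report something else, mostly with a low value. They report only what shows in the picture. A call takes as long as a camera call.
- finder.find_in(camera, query): "xyz" ([x, y, z] in m, in world coordinates, good to about 4 mm: the middle of the surface that is visible of it).
- finder.masks_of(camera, query): "mask" (400x640 bool, what is visible of it).
The state is a dict: "t": time; "q": joint angles; "qd": joint speeds; "joint_efforts": joint torques, N m; "eef_pos": TCP position; "ee_rot": TCP orientation; "force": force on the tool from outside, world axes, zero at the start; "moment": the same for the moment, N m; "width": finger opening in m.
Only numpy, scipy, OpenCV 4.12 (cv2) and the standard library are available. Lean on these libraries where they do the work, as an engineer would, in place of code of your own. Each camera call takes 0.05 s, during which the arm holds its last target. There are 200 camera calls.

## Working session

There is one attempt and no reset: what is moved stays moved. The work goes in short steps, Python scripts to look and compute and a tool call to move; the robot and the scene stay as the last step left them, time stands still between calls to the robot, and variables do not carry over. Pictures are saved under pics/ and viewed, about 8 in all and at most 12, crops included, and the job is handed in when it is done.

Besides the shell and the picture viewer there is one more tool, called after ">>>" as a command line: name --argument value ..., lists and objects as JSON in quotes. play_rows: Moves the arm, as the interface text tells. Its arguments: {"type":"object","properties":{"targets":{"type":"array","items":{"type":"array","items":{"type":"array","items":{"type":"number"}}}},"grip":{"type":"number"},"newtons":{"type":"number"}},"required":["targets"]}

```bash
mkdir -p pics; cat > h.py <<'E'
import numpy as np, cv2
from station import arm, cams, job_done, finder
from scipy.spatial.transform import Rotation as R
def snap(cam,name):
    p,d=cams.grab_frame(cam); cv2.imwrite(f'pics/{name}.png',p[:,:,::-1]); return p,d
def cloud(cam,d):
    c=cams.camera_params(cam);K=np.array(c['intrinsics']);A=np.array(c['attitude'])
    A=R.from_euler('xyz',A).as_matrix() if A.size==3 else A
    v,u=np.mgrid[:400,:640]; P=np.stack([(u-K[0,2])/K[0,0]*d,(v-K[1,2])/K[1,1]*d,d],-1)
    return P@A.T+np.array(c['position'])
E
python3 - <<'E'
from h import *
print(cams.camera_params('top'),cams.camera_params('side'))
s=arm.get_state();print(s, arm.tcp_to_tips)
for c in('top','side'):
    p,d=snap(c,c+'0'); P=cloud(c,d); np.save(c+'0.npy',P)
    for n in('rig','lever_knob','cam','push_plate','follower','big_washer','clamp_collar'):
        print(c,n,[(np.round(r['xyz'],3).tolist(),round(r['score'],2)) for r in finder.find_in(c,n)[:2]])
a=np.vstack([cv2.imread('pics/top0.png'),cv2.imread('pics/side0.png')]);cv2.imwrite('pics/b0.png',cv2.resize(a,(480,600)))
E
```

```text
{'intrinsics': array([[383.78177955,   0.        , 320.09011876],
       [  0.        , 383.78177955, 204.55694896],
       [  0.        ,   0.        ,   1.        ]]), 'position': array([0.54493182, 0.02913317, 1.07107244]), 'attitude': array([-3.08827409e+00, -5.41817020e-04, -1.59889873e+00])} {'intrinsics': array([[431.73729701,   0.        , 317.73683334],
       [  0.        , 431.73729701, 200.99960062],
       [  0.        ,   0.        ,   1.        ]]), 'position': array([0.17096551, 0.8305399 , 0.80537581]), 'attitude': array([-2.21893263, -0.01331561, -2.64152989])}
{'t': 0.0, 'q': array([-9.27887407e-01,  3.59393638e-01,  1.10474995e-02, -3.82176317e-04,
       -1.22408392e+00, -2.88070002e-01]), 'qd': array([-4.06257320e-05,  1.64124023e-03,  1.44550506e-03, -1.34069436e-03,
       -1.54746954e-04,  1.25490810e-03]), 'joint_efforts': array([ 1.69911906e-03, -5.82723427e+01,  2.93065685e+01,  6.99705809e+00,
        7.11882240e-03, -1.90579881e-04]), 'eef_pos': array([ 0.23443717, -0.63276827,  0.40370735]), 'ee_rot': array([ 3.13992417e+00, -1.19732190e-04, -2.78688380e+00]), 'force': array([-0.3105827 , -0.35352079,  0.2386045 ]), 'moment': array([-0.01550592, -0.001842  ,  0.02310987]), 'width': 0.08754177412534597} 0.1781
top rig [([0.593, 0.04, 0.014], 0.83)]
top lever_knob [([0.62, 0.108, 0.036], 0.71)]
top cam [([0.615, 0.11, 0.037], 0.94)]
top push_plate [([0.548, 0.008, 0.041], 0.79)]
top follower [([0.544, 0.008, 0.039], 0.91)]
top big_washer [([0.479, 0.115, 0.028], 0.41)]
top clamp_collar []
side rig [([0.561, 0.046, 0.016], 0.64)]
side lever_knob [([0.612, 0.121, 0.046], 0.96)]
side cam [([0.609, 0.124, 0.045], 0.69), ([0.482, 0.119, 0.026], 0.62)]
side push_plate [([0.543, 0.031, 0.065], 0.95)]
side follower [([0.539, 0.031, 0.062], 0.66), ([0.562, 0.046, 0.016], 0.37)]
side big_washer []
side clamp_collar [([0.611, 0.122, 0.045], 0.35)]
```

View pics/top0.png

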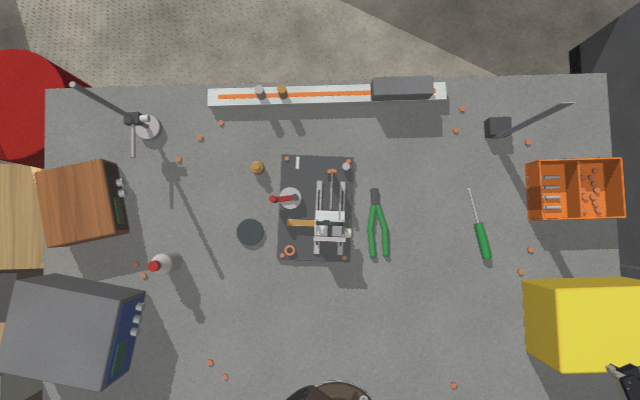

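View pics/side0.png

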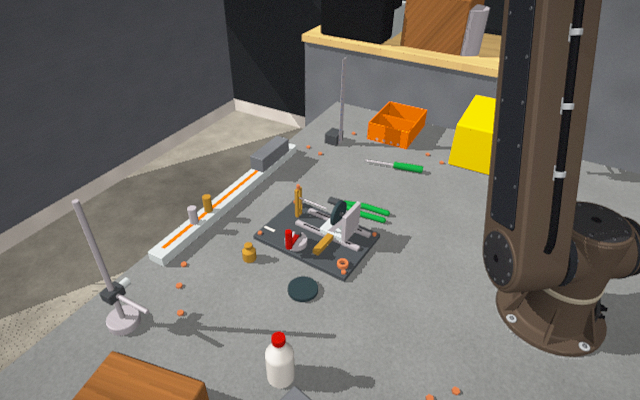

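```bash
cat >> h.py <<'E'
def locate(cam,p,P):
    X,Y,Z=P[...,0],P[...,1],P[...,2]
    i=p.astype(int); reg=(X>.4)&(X<.8)&(Y>-.12)&(Y<.22)
    dark=reg&(Z>.008)&(Z<.022)&(i.max(-1)<110)
    red=reg&(i[...,0]>120)&(i[...,1]<70)&(i[...,2]<70)&(Z>.03)
    return dark,red
E
python3 - <<'E'
from h import *
for c in('top','side'):
    p=cv2.imread(f'pics/{c}0.png')[:,:,::-1];P=np.load(c+'0.npy')
    dark,red=locate(c,p,P)
    n,l,st,_=cv2.connectedComponentsWithStats(dark.astype('uint8')); 
    q=P[dark][:,:2].astype('float32')*1000
    print(c,'plate',dark.sum(),cv2.minAreaRect(q),np.median(P[dark][:,2]))
    r=P[red]; 
    for lo,hi in((.03,.055),(.055,.09),(.09,.105)):
        m=(r[:,2]>lo)&(r[:,2]<=hi); print(lo,m.sum(),r[m].mean(0).round(3) if m.any() else '')
    X,Y,Z=P[...,0],P[...,1],P[...,2]
    w=(X>.6)&(X<.8)&(Y>-.1)&(Y<.2)&(p.min(-1)>190)&(Z<.022)
    print('white',w.sum(),P[w].mean(0).round(3))
    # steel plate of carriage
    t=(X>.45)&(X<.7)&(Y>-.06)&(Y<.06)&(Z>.1)&(Z<.113); print('platetop',t.sum(),P[t].round(3)[::3].tolist())
a=cv2.imread('pics/top0.png')[140:275,225:405];b=cv2.imread('pics/side0.png')[170:305,235:415]
cv2.imwrite('pics/c0.png',cv2.resize(np.vstack([a,b]),None,fx=2.2*2/2,fy=2.2,interpolation=2) if 0 else cv2.resize(np.hstack([a,b]),(800,300),interpolation=2))
E
```

```text
top plate 5371 ((594.11083984375, 43.726165771484375), (344.57757568359375, 290.3866271972656), 85.92552185058594) 0.015796816348899734
0.03 56 [0.619 0.122 0.05 ]
0.055 1 [0.616 0.109 0.056]
0.09 30 [0.616 0.148 0.099]
white 12 [0.722 0.087 0.017]
platetop 196 [[0.686, 0.005, 0.107], [0.685, -0.013, 0.111], [0.683, 0.002, 0.11], [0.682, -0.015, 0.112], [0.68, -0.0, 0.113], [0.678, 0.005, 0.111], [0.677, -0.01, 0.11], [0.676, 0.005, 0.104], [0.676, -0.003, 0.101], [0.675, -0.015, 0.109], [0.557, 0.013, 0.106], [0.557, 0.006, 0.103], [0.555, 0.029, 0.109], [0.555, 0.021, 0.113], [0.552, 0.026, 0.108], [0.551, -0.022, 0.107], [0.55, 0.034, 0.101], [0.55, 0.026, 0.105], [0.549, -0.016, 0.112], [0.549, -0.024, 0.109], [0.548, 0.031, 0.105], [0.547, 0.021, 0.11], [0.546, -0.021, 0.109], [0.544, -0.016, 0.111], [0.544, -0.024, 0.11], [0.518, 0.045, 0.111], [0.518, 0.037, 0.113], [0.518, 0.027, 0.112], [0.517, 0.02, 0.108], [0.515, 0.04, 0.109], [0.515, 0.03, 0.113], [0.515, 0.022, 0.111], [0.515, 0.012, 0.112], [0.514, 0.002, 0.113], [0.514, -0.015, 0.11], [0.514, -0.023, 0.111], [0.513, -
[... 1963 characters left out ...]
7, 0.028, 0.107], [0.513, 0.016, 0.112], [0.508, 0.009, 0.109], [0.504, -0.004, 0.102], [0.55, 0.033, 0.106], [0.517, 0.02, 0.109], [0.507, 0.018, 0.112], [0.504, 0.004, 0.103], [0.55, 0.035, 0.104], [0.515, 0.024, 0.11], [0.507, 0.023, 0.112], [0.504, 0.009, 0.104], [0.546, 0.036, 0.103], [0.512, 0.029, 0.111], [0.506, 0.025, 0.111], [0.504, 0.009, 0.1], [0.512, 0.035, 0.112], [0.506, 0.017, 0.102], [0.511, 0.038, 0.111], [0.506, 0.031, 0.108], [0.519, 0.045, 0.11], [0.512, 0.043, 0.111], [0.506, 0.03, 0.104], [0.516, 0.046, 0.109], [0.508, 0.045, 0.111], [0.517, 0.048, 0.106], [0.509, 0.047, 0.109], [0.517, 0.049, 0.104], [0.509, 0.047, 0.106], [0.512, 0.047, 0.101], [0.507, 0.051, 0.103]]
```

View pics/c0.png

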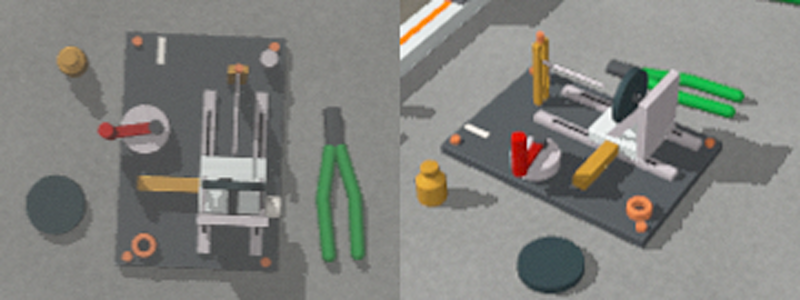

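```bash
python3 - <<'E'
from h import *
for c in('top','side'):
    p=cv2.imread(f'pics/{c}0.png')[:,:,::-1];P=np.load(c+'0.npy')
    dark,red=locate(c,p,P)
    m=cv2.morphologyEx(dark.astype('uint8'),cv2.MORPH_OPEN,np.ones((2,2)))
    n,l,st,_=cv2.connectedComponentsWithStats(m,connectivity=4); k=1+st[1:,4].argmax()
    q=P[l==k]; q=q[(q[:,2]>.011)]; b=cv2.minAreaRect(q[:,:2].astype('float32')*1000); print(c,b,cv2.boxPoints(b))
    (cx,cy),(w,h),a=b
    for yaw in ([np.radians(a-90 if w<h else a)]):
        ex=np.array([np.cos(yaw),np.sin(yaw)]);ey=np.array([-ex[1],ex[0]])
        o=np.array([cx,cy])/1000+.005*ex; f=lambda x,y:(o+x*ex+y*ey).round(4)
        print('yaw',np.degrees(yaw),'o',o,'pivot',f(.02,.055),'post',f(.085,-.04))
        t=(np.abs(P[...,0]-.509)<.02)&(P[...,2]>.1)&(P[...,2]<.112)&(np.abs(P[...,1])<.06)
        d=P[t][:,:2]-o; print('plate in rig x',np.percentile(d@ex,[2,50,98]),'y',np.percentile(d@ey,[2,50,98]))
        pv=f(.02,.055); 
        r=P[red&(P[...,2]>.09)][:,:2].mean(0)-pv; print('knob r',np.hypot(*r),'ang',np.arctan2(r@ey,r@ex), 'home plate rear? white',f(.13,.055))
    w=(P[...,0]>.7)&(P[...,0]<.75)&(P[...,1]>.06)&(P[...,1]<.12)&(p.min(-1)>150)&(P[...,2]<.03);print(P[w].mean(0))
E
```

```text
top ((592.0702514648438, 38.48274230957031), (196.94454956054688, 286.99127197265625), 85.88082122802734) [[441.87192  -49.42768 ]
 [728.1218   -70.04264 ]
 [742.26855  126.393166]
 [456.01868  147.00812 ]]
yaw -4.119178771972656 o [0.59705734 0.03812359] pivot [0.621  0.0915] post [ 0.679  -0.0079]
plate in rig x [-0.09002166 -0.08407339 -0.07825272] y [-0.0767018  -0.03688894  0.00051516]
knob r 0.038075252770044594 ang -3.10090345960528 home plate rear? white [0.7307 0.0836]
[0.71980732 0.08742131 0.01667711]
side ((476.5224304199219, 406.3636474609375), (331.5220031738281, 991.59228515625), 17.280752182006836) [[ 170.96548   830.5399  ]
 [ 465.52206  -116.29257 ]
 [ 782.07935   -17.812622]
 [ 487.5228    929.0199  ]]
yaw -72.71924781799316 o [0.4780077  0.40158934] pivot [0.5365 0.3988] post [0.4651 0.3085]
plate in rig x [0.34672935 0.37916317 0.4189555 ] y [-0.10483468 -0.08719358 -0.06754399]
knob r 0.25809708272993714 ang 0.006518325765517428 home plate rear? white [0.5691 0.2938]
[0.71974835 0.08820141 0.01651003]
```

```bash
cat >> h.py <<'E'
import json,os
def plan(pts,new=False):
    """pts: (x,y,ztip,yawdeg) rows in chunks of 5; prints tool-frame rows; keeps the commanded pose in cmd.json"""
    s=arm.get_state()
    c=[*s['eef_pos'],np.degrees(s['ee_rot'][2])] if new or not os.path.exists('cmd.json') else json.load(open('cmd.json'))
    for k in range(0,len(pts),5):
        rows=[];y=np.radians(c[3]);M=np.array([[np.cos(y),np.sin(y),0],[np.sin(y),-np.cos(y),0],[0,0,-1]])
        for a in pts[k:k+5]:
            sh=M.T@(np.array([a[0],a[1],a[2]+.1781])-c[:3]); t=-((a[3]-c[3]+180)%360-180)
            rows.append([*sh.round(3).tolist(),round(t,1)])
        r=rows[-1]; c=[*(np.array(c[:3])+M@np.array(r[:3])).tolist(),c[3]-r[3]]
        print(rows)
    json.dump(c,open('cmd.json','w')); print('cmd end',np.round(c,4))
def lin(a,b,n): return [tuple(np.array(a)+(np.array(b)-a)*(i+1)/n) for i in range(n)]
E
python3 - <<'E'
from h import *
s=arm.get_state();e=s['eef_pos']
plan(lin((e[0],e[1],e[2]-.1781,-159.7),(.565,.150,.21,5),20)+[],True)
E
```

```text
[[-0.029, 0.031, 0.001, np.float64(-8.2)], [-0.058, 0.062, 0.002, np.float64(-16.4)], [-0.087, 0.093, 0.002, np.float64(-24.7)], [-0.116, 0.124, 0.003, np.float64(-32.9)], [-0.145, 0.155, 0.004, np.float64(-41.1)]]
[[-0.043, 0.004, 0.001, np.float64(-8.3)], [-0.085, 0.008, 0.002, np.float64(-16.5)], [-0.127, 0.012, 0.003, np.float64(-24.8)], [-0.169, 0.016, 0.003, np.float64(-33.0)], [-0.212, 0.021, 0.004, np.float64(-41.2)]]
[[-0.034, -0.025, 0.001, np.float64(-8.3)], [-0.069, -0.049, 0.002, np.float64(-16.5)], [-0.103, -0.074, 0.003, np.float64(-24.7)], [-0.138, -0.099, 0.004, np.float64(-33.0)], [-0.172, -0.124, 0.004, np.float64(-41.2)]]
[[-0.01, -0.041, 0.001, np.float64(-8.2)], [-0.02, -0.083, 0.002, np.float64(-16.5)], [-0.03, -0.124, 0.003, np.float64(-24.7)], [-0.04, -0.165, 0.004, np.float64(-32.9)], [-0.049, -0.207, 0.005, np.float64(-41.2)]]
cmd end [0.5656 0.15   0.3877 5.0273]
```

>>> play_rows --targets '[[[-0.029,0.031,0.001,-8.2],[-0.058,0.062,0.002,-16.4],[-0.087,0.093,0.002,-24.7],[-0.116,0.124,0.003,-32.9],[-0.145,0.155,0.004,-41.1]]]' --grip 255 --newtons 10

```text
t: 1.42
eef_pos: [0.3169, -0.436, 0.4009]
ee_rot: [-3.141, -0.0, -2.065]
force: [1.6, 0.4, -0.5]
width: 0.0433
```

>>> play_rows --targets '[[[-0.043,0.004,0.001,-8.3],[-0.085,0.008,0.002,-16.5],[-0.127,0.012,0.003,-24.8],[-0.169,0.016,0.003,-33.0],[-0.212,0.021,0.004,-41.2]]]'

```text
t: 2.05
eef_pos: [0.3999, -0.2397, 0.3971]
ee_rot: [-3.141, -0.0, -1.346]
force: [0.3, 0.0, 0.4]
width: 0.0008
```

>>> play_rows --targets '[[[-0.034,-0.025,0.001,-8.3],[-0.069,-0.049,0.002,-16.5],[-0.103,-0.074,0.003,-24.7],[-0.138,-0.099,0.004,-33.0],[-0.172,-0.124,0.004,-41.2]]]'

```text
t: 2.68
eef_pos: [0.4832, -0.0447, 0.3929]
ee_rot: [-3.141, -0.0, -0.626]
force: [-0.2, -1.3, 0.2]
width: 0.0007
```

>>> play_rows --targets '[[[-0.01,-0.041,0.001,-8.2],[-0.02,-0.083,0.002,-16.5],[-0.03,-0.124,0.003,-24.7],[-0.04,-0.165,0.004,-32.9],[-0.049,-0.207,0.005,-41.2]]]'

```text
t: 3.3
eef_pos: [0.5659, 0.1513, 0.3879]
ee_rot: [-3.141, -0.0, 0.093]
force: [0.2, -1.0, 1.2]
width: 0.0004
```

```bash
python3 - <<'E'
from h import *
plan(lin((.5656,.15,.2096,5),(.567,.150,.068,5),4)+[(.567,.150,.068,5)],True)
E
```

```text
[[-0.0, 0.001, 0.036, np.float64(0.3)], [0.0, 0.001, 0.071, np.float64(0.3)], [0.001, 0.001, 0.106, np.float64(0.3)], [0.001, 0.001, 0.142, np.float64(0.3)], [0.001, 0.001, 0.142, np.float64(0.3)]]
cmd end [0.567  0.1504 0.2459 5.0119]
```

>>> play_rows --targets '[[[0,0,0.036,0],[0,0,0.071,0],[0.001,0,0.107,0],[0.001,0.001,0.142,0],[0.001,0.001,0.142,0]]]'

```text
t: 3.92
eef_pos: [0.5658, 0.1485, 0.2433]
ee_rot: [3.139, 0.005, 0.087]
force: [-0.2, 0.8, 0.3]
width: 0.0004
```

```bash
python3 - <<'E'
from h import *
print(arm.get_state()['eef_pos'])
imgs=[]
for c in('top','side'):
    p,d=snap(c,c+'1');P=cloud(c,d);np.save(c+'1.npy',P)
    imgs.append(cv2.imread(f'pics/{c}1.png')[slice(*((140,275) if c=='top' else (150,285))),slice(*((225,405) if c=='top' else (235,415)))])
    _,red=locate(c,p,P);
    for lo,hi in((.03,.052),(.055,.09),(.09,.102)):
        m=red&(P[...,2]>lo)&(P[...,2]<hi);print(c,lo,m.sum(),P[m].mean(0).round(4))
# finger cross-section seen from side
P=np.load('side1.npy');m=(np.abs(P[...,0]-.567)<.05)&(np.abs(P[...,1]-.15)<.06)&(P[...,2]>.07)&(P[...,2]<.09)
print(np.percentile(P[m],[2,50,98],axis=0).round(3))
cv2.imwrite('pics/c1.png',cv2.resize(np.hstack(imgs),(800,300),interpolation=2))
E
```

```text
[0.56575928 0.14849413 0.24334636]
top 0.03 43 [0.6193 0.1216 0.0491]
top 0.055 1 [0.6188 0.1394 0.0682]
top 0.09 0 [nan nan nan]
side 0.03 0 [nan nan nan]
side 0.055 0 [nan nan nan]
side 0.09 0 [nan nan nan]
[[0.556 0.135 0.07 ]
 [0.557 0.15  0.081]
 [0.559 0.165 0.089]]<stdin>:9: RuntimeWarning: Mean of empty slice.
  ret = um.true_divide(
```

View pics/c1.png

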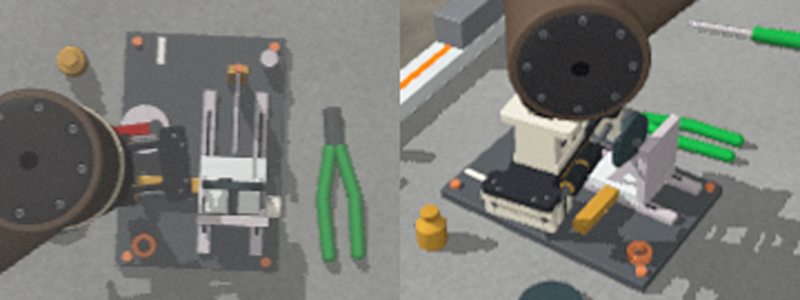

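```bash
cat >> h.py <<'E'
C=np.array([.621,.0925])
def fp(th,off=.0185,z=.067):
    a=np.radians(th);c,s=np.cos(a),np.sin(a)
    return (*(C+.055*np.array([c,s])-off*np.array([s,-c])),z,th-90)
E
python3 - <<'E'
from h import *
print(fp(97,.022))
plan(lin((.567,.1504,.0678,5),fp(97,.022),5)+[fp(t) for t in np.linspace(91,6,15)])
E
```

```text
(np.float64(0.5924611707766078), np.float64(0.14440891278535947), 0.067, 7)
[[0.005, 0.002, 0.0, np.float64(-0.4)], [0.01, 0.003, 0.0, np.float64(-0.8)], [0.015, 0.005, 0.0, np.float64(-1.2)], [0.02, 0.007, 0.001, np.float64(-1.6)], [0.025, 0.008, 0.001, np.float64(-2.0)]]
[[0.009, -0.001, -0.0, np.float64(6.0)], [0.015, -0.002, -0.0, np.float64(12.1)], [0.021, -0.003, -0.0, np.float64(18.2)], [0.028, -0.003, -0.0, np.float64(24.2)], [0.034, -0.002, -0.0, np.float64(30.3)]]
[[0.006, -0.001, -0.0, np.float64(6.1)], [0.012, -0.002, -0.0, np.float64(12.1)], [0.018, -0.002, -0.0, np.float64(18.2)], [0.024, -0.002, -0.0, np.float64(24.3)], [0.03, -0.001, -0.0, np.float64(30.4)]]
[[0.006, -0.002, -0.0, np.float64(6.0)], [0.012, -0.003, -0.0, np.float64(12.1)], [0.018, -0.003, -0.0, np.float64(18.2)], [0.024, -0.003, -0.0, np.float64(24.2)], [0.03, -0.002, -0.0, np.float64(30.3)]]
cmd end [  0.6734   0.1168   0.2449 -83.9881]
```

>>> play_rows --targets '[[[0.005,0.002,0,-0.4],[0.01,0.003,0,-0.8],[0.015,0.005,0,-1.2],[0.02,0.007,0,-1.6],[0.025,0.008,0,-2.0]]]'

```text
t: 4.65
eef_pos: [0.5926, 0.1431, 0.2457]
ee_rot: [3.142, 0.0, 0.123]
force: [-0.3, 0.0, -0.3]
width: 0.0006
```

>>> play_rows --targets '[[[0.009,-0.001,0,6.0],[0.015,-0.002,0,12.1],[0.021,-0.003,0,18.2],[0.028,-0.003,0,24.2],[0.034,-0.002,0,30.3]]]'

```text
t: 5.28
eef_pos: [0.6255, 0.1493, 0.2453]
ee_rot: [3.14, 0.002, -0.41]
force: [-2.8, -0.0, 1.5]
width: 0.0008
```

Contact at about 3 N, as expected; continue.

>>> play_rows --targets '[[[0.006,-0.001,0,6.1],[0.012,-0.002,0,12.1],[0.018,-0.002,0,18.2],[0.024,-0.002,0,24.3],[0.03,-0.001,0,30.4]]]'

```text
t: 5.9
eef_pos: [0.6536, 0.1387, 0.2453]
ee_rot: [3.141, 0.001, -0.94]
force: [-1.9, 2.5, 1.1]
width: 0.0008
```

>>> play_rows --targets '[[[0.006,-0.002,0,6.0],[0.012,-0.003,0,12.1],[0.018,-0.003,0,18.2],[0.024,-0.003,0,24.2],[0.03,-0.002,0,30.3]]]'

```text
t: 6.52
eef_pos: [0.6731, 0.1158, 0.2452]
ee_rot: [3.141, 0.001, -1.469]
force: [-1.1, 2.8, -0.3]
width: 0.0007
```

```bash
cat >> h.py <<'E'
def look(n):
    imgs=[]
    for c in('top','side'):
        p,d=snap(c,c+n);P=cloud(c,d);np.save(f'{c}{n}.npy',P)
        v,u=(140,225) if c=='top' else (150,235)
        imgs.append(cv2.imread(f'pics/{c}{n}.png')[v:v+135,u:u+180])
        _,red=locate(c,p,P)
        for lo,hi in((.042,.053),(.055,.09),(.09,.102)):
            m=red&(P[...,2]>lo)&(P[...,2]<hi)
            if m.sum()>2: print(c,lo,m.sum(),P[m].mean(0).round(4),np.ptp(P[m],axis=0).round(3))
        X,Y,Z=P[...,0],P[...,1],P[...,2]
        for lo,hi in((.45,.53),(.5,.6)):
            t=(X>lo)&(X<hi)&(np.abs(Y)<.06)&(Z>.1)&(Z<.1125); 
            if t.any(): print(c,'steel plate x',np.percentile(X[t],[3,50,97]).round(4))
    cv2.imwrite(f'pics/c{n}.png',cv2.resize(np.hstack(imgs),(800,300),interpolation=2)); s=arm.get_state(); print(s['t'],s['eef_pos'],s['force'])
E
python3 -c "
from h import *
look('2')"
```

```text
top steel plate x [0.5037 0.5104 0.5177]
top steel plate x [0.5038 0.5133 0.5569]
side 0.042 55 [0.6519 0.1007 0.0489] [0.046 0.011 0.01 ]
side steel plate x [0.5022 0.5072 0.5162]
side steel plate x [0.5024 0.512  0.5533]
6.625 [0.67328187 0.11537798 0.2453017 ] [-0.52260274  0.63597813 -0.19272545]
```

View pics/c2.png

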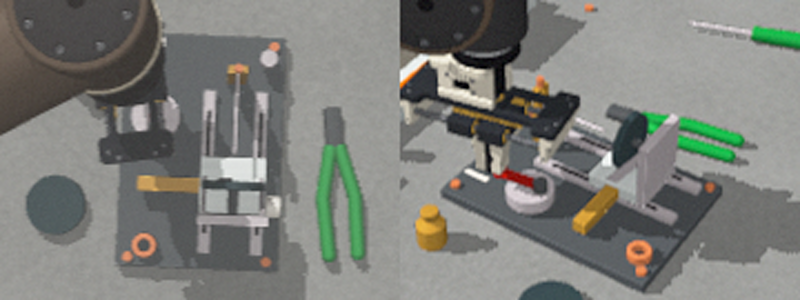

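```bash
python3 - <<'E'
from h import *
e=fp(-2); b=(e[0]+.0,e[1]+.02,e[2],e[3]); f=(e[0]-.0,e[1]+.10,.12,e[3])
plan([fp(4),fp(2),fp(0),fp(-2),fp(-2)]+[b]+lin(b,f,3)+[f])
E
```

```text
[[0.002, -0.001, -0.0, 2.0], [0.004, -0.001, -0.0, 4.0], [0.006, -0.002, -0.0, 6.0], [0.008, -0.002, -0.0, 8.0], [0.008, -0.002, -0.0, 8.0]]
[[-0.02, 0.0, -0.0, 0.0], [-0.047, 0.001, -0.018, np.float64(0.0)], [-0.073, 0.002, -0.036, np.float64(0.0)], [-0.1, 0.003, -0.053, np.float64(0.0)], [-0.1, 0.003, -0.053, 0.0]]
cmd end [  0.6767   0.2091   0.2979 -91.9881]
```

>>> play_rows --targets '[[[0.002,-0.001,0,2.0],[0.004,-0.001,0,4.0],[0.006,-0.002,0,6.0],[0.008,-0.002,0,8.0],[0.008,-0.002,0,8.0]]]'

```text
t: 7.25
eef_pos: [0.676, 0.1076, 0.2457]
ee_rot: [-3.141, 0.0, -1.606]
force: [1.3, 2.5, -1.7]
width: 0.0003
```

>>> play_rows --targets '[[[-0.02,0,0,0],[-0.047,0,-0.018,0],[-0.073,0.002,-0.036,0],[-0.1,0.003,-0.053,0],[-0.1,0.003,-0.053,0]]]'

```text
t: 7.88
eef_pos: [0.6765, 0.2105, 0.3005]
ee_rot: [-3.139, 0.001, -1.602]
force: [0.8, 0.7, -0.7]
width: 0.0005
```

```bash
python3 -c "
from h import *
look('3')"
```

```text
top 0.042 46 [0.6525 0.0916 0.0497] [0.035 0.009 0.007]
top 0.09 11 [0.6722 0.0869 0.0992] [0.008 0.013 0.004]
top steel plate x [0.5038 0.5102 0.5179]
top steel plate x [0.5039 0.5133 0.557 ]
side 0.042 64 [0.6542 0.096  0.0488] [0.055 0.014 0.01 ]
side 0.055 8 [0.6712 0.0939 0.06  ] [0.006 0.006 0.008]
side steel plate x [0.5021 0.5077 0.5174]
side steel plate x [0.5022 0.5116 0.5529]
7.975 [0.67595326 0.20841027 0.29853146] [-0.36370076 -0.07170924 -0.8417238 ]
```

View pics/c3.png

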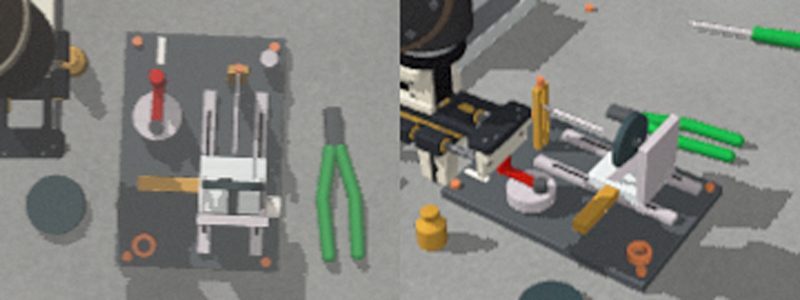

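```bash
python3 - <<'E'
from h import *
p=cv2.imread('pics/top3.png')[:,:,::-1];P=np.load('top3.npy');X,Y,Z=P[...,0],P[...,1],P[...,2]
def pca(q):
    q=q[:,:2];c=q.mean(0);v=np.linalg.svd(q-c)[2][0];v*=np.sign(v[0]);return c.round(4),round(float(np.degrees(np.arctan2(v[1],v[0]))),2),len(q)
_,red=locate('top',p,P)
print('lever',pca(P[red&(Z>.042)&(Z<.054)]))
w=(X>.69)&(X<.76)&(Y>.05)&(Y<.12)&(p.min(-1)>120)&(Z<.03);print('white',pca(P[w]))
i=p.min(-1)
cam=(np.hypot(X-.635,Y-.092)<.06)&(Z>.033)&(Z<.044)&(i>90)
q=P[cam][:,:2].astype('float32')*1000;print('cam',cv2.minEnclosingCircle(q),cam.sum())
dark=(X>.4)&(X<.8)&(Y>-.1)&(Y<.165)&(Z>.011)&(Z<.022)&(p.max(-1)<110)
dark&=~((np.hypot(X-.55,Y-.18)<.07))
# left/right edges by line fit
for nm,idx in(('left',np.argmax),('right',np.argmin)):
    e=[]
    for xx in np.arange(.47,.73,.005):
        s=dark&(np.abs(X-xx)<.003)
        if s.sum()>10: e.append([xx,Y[s].max() if nm=='left' else Y[s].min()])
    e=np.array(e,'float32');l=cv2.fitLine(e,cv2.DIST_HUBER,0,.001,.001).ravel();print(nm,np.degrees(np.arctan(l[1]/l[0])),l[2:])
E
```

```text
lever (array([0.6525, 0.0916]), -3.75, 46)
white (array([0.7425, 0.0843]), -55.28, 196)
cam ((636.043212890625, 91.63970184326172), 29.635807037353516) 272
left 1.3456702 [0.592     0.1268766]
right -3.8379865 [ 0.6025     -0.05941534]
```

```bash
python3 - <<'E'
from h import *
a=(.6767,.2091,.12,-92); b=(.66,.2,.2,-83);c=(.455,.0095,.2,-4);d=(.47,.0085,.066,-4)
plan([b]+lin(b,c,9)+lin(c,d,4)+[d],True)
E
```

```text
[[0.009, 0.016, -0.08, np.float64(-8.9)], [0.031, 0.038, -0.08, np.float64(-17.7)], [0.053, 0.06, -0.08, np.float64(-26.5)], [0.075, 0.082, -0.08, np.float64(-35.2)], [0.097, 0.104, -0.08, np.float64(-44.0)]]
[[0.0, 0.031, 0.0, np.float64(-8.8)], [0.001, 0.062, 0.0, np.float64(-17.6)], [0.001, 0.093, 0.0, np.float64(-26.4)], [0.002, 0.124, 0.0, np.float64(-35.1)], [0.002, 0.155, 0.0, np.float64(-43.9)]]
[[0.004, 0.0, 0.034, np.float64(-0.0)], [0.007, 0.0, 0.067, np.float64(-0.0)], [0.011, 0.0, 0.101, np.float64(-0.0)], [0.015, 0.0, 0.134, np.float64(-0.0)], [0.015, 0.0, 0.134, np.float64(-0.0)]]
cmd end [ 0.4701  0.0085  0.2445 -4.0097]
```

>>> play_rows --targets '[[[0.0,0.0,-0.07,-8.9],[0.031,0.038,-0.08,-17.7],[0.053,0.06,-0.08,-26.5],[0.075,0.082,-0.08,-35.2],[0.097,0.104,-0.08,-44.0]]]'

```text
t: 8.6
eef_pos: [0.568, 0.1129, 0.3781]
ee_rot: [3.14, 0.0, -0.833]
force: [-0.3, 0.0, 0.3]
width: 0.0006
```

>>> play_rows --targets '[[[0,0.031,0,-8.8],[0.001,0.062,0,-17.6],[0.001,0.093,0,-26.4],[0.002,0.124,0,-35.1],[0.002,0.155,0,-43.9]]]'

```text
t: 9.22
eef_pos: [0.4541, 0.0078, 0.3781]
ee_rot: [3.141, 0.001, -0.067]
force: [0.1, -0.6, 0.9]
width: 0.0005
```

>>> play_rows --targets '[[[0.004,0,0.034,0],[0.007,0,0.067,0],[0.011,0,0.101,0],[0.015,0,0.134,0],[0.015,0,0.134,0]]]'

```text
t: 9.85
eef_pos: [0.469, 0.0071, 0.2425]
ee_rot: [3.139, 0.006, -0.072]
force: [-0.4, -1.1, 0.2]
width: 0.0004
```

>>> play_rows --targets '[[[0.006,0,0,0],[0.012,0,0,0],[0.018,0,0,0],[0.024,0,0,0],[0.03,0,0,0]]]'

```text
t: 10.48
eef_pos: [0.4999, 0.0058, 0.2447]
ee_rot: [3.141, 0.001, -0.071]
force: [-5.6, 1.1, 3.9]
width: 0.0007
```

>>> play_rows --targets '[[[0.004,0,0,0],[0.008,0,0,0],[0.012,0,0,0],[0.016,0,0,0],[0.02,0,0,0]]]'

```text
t: 11.1
eef_pos: [0.5202, 0.0044, 0.2446]
ee_rot: [3.141, 0.0, -0.071]
force: [-4.6, -1.8, 2.1]
width: 0.0005
```

>>> play_rows --targets '[[[0.002,0,0,0],[0.004,0,0,0],[0.006,0,0,0],[0.008,0,0,0],[0.01,0,0,0]]]'

```text
t: 11.72
eef_pos: [0.5301, 0.0038, 0.2446]
ee_rot: [3.141, 0.0, -0.071]
force: [-4.9, -2.9, 1.9]
width: 0.0007
```

>>> play_rows --targets '[[[0.001,0,0,0],[0.002,0,0,0],[0.003,0,0,0],[0.004,0,0,0],[0.005,0,0,0]]]'

```text
t: 12.35
eef_pos: [0.5338, 0.0035, 0.2446]
ee_rot: [3.141, 0.003, -0.072]
force: [-15.6, 2.6, 11.2]
width: 0.0006
```

>>> play_rows --targets '[[[0.001,0,0,0],[0.001,0,0,0],[-0.02,0,0,0],[-0.04,0,0,0],[-0.06,0,0,0]]]'

```text
t: 12.98
eef_pos: [0.476, 0.0086, 0.2453]
ee_rot: [-3.14, -0.004, -0.07]
force: [0.2, 0.3, 0.4]
width: 0.0005
```

>>> play_rows --targets '[[[0,0,-0.04,0],[-0.02,0,-0.08,0],[-0.04,0,-0.12,0],[-0.05,0,-0.13,0],[-0.05,0,-0.13,0]]]'

```text
t: 13.6
eef_pos: [0.4256, 0.0118, 0.3758]
ee_rot: [-3.139, -0.004, -0.07]
force: [-1.2, -0.1, -0.6]
width: 0.0003
```

```bash
python3 - <<'E'
from h import *
look('4')
p=cv2.imread('pics/top4.png')[:,:,::-1];P=np.load('top4.npy');X,Y,Z=P[...,0],P[...,1],P[...,2]
_,red=locate('top',p,P);q=P[red&(Z>.042)&(Z<.054)][:,:2];v=np.linalg.svd(q-q.mean(0))[2][0];print('lever deg',np.degrees(np.arctan(v[1]/v[0])))
E
```

```text
top 0.042 50 [0.6489 0.0916 0.0498] [0.038 0.009 0.007]
top 0.09 29 [0.6766 0.0884 0.0987] [0.015 0.013 0.006]
top steel plate x [0.5462 0.555  0.5972]
side 0.042 66 [0.6546 0.0957 0.0485] [0.054 0.014 0.009]
side 0.055 63 [0.674  0.0958 0.0728] [0.016 0.012 0.035]
side 0.09 27 [0.6742 0.0938 0.097 ] [0.012 0.013 0.011]
side steel plate x [0.5439 0.5537 0.5942]
13.7 [0.42570256 0.01156896 0.37411196] [-0.17632864 -0.41565099  0.5603654 ]
lever deg -0.45995274555727267
```

View pics/c4.png

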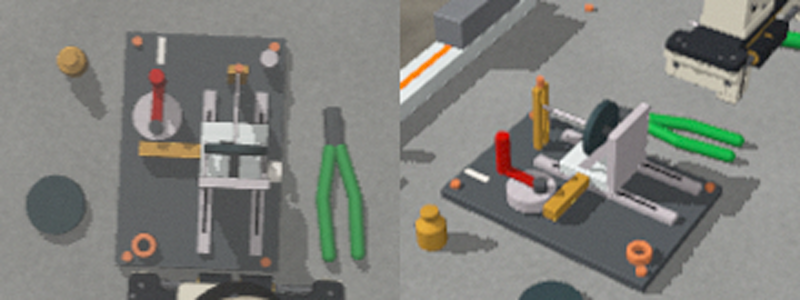

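>>> play_rows --targets '[[[0.01,0,0.04,0],[0.03,0,0.08,0],[0.05,0,0.12,0],[0.05,0,0.13,0],[0.07,0,0.13,0]]]'

```text
t: 14.32
eef_pos: [0.4942, 0.0059, 0.2428]
ee_rot: [3.14, 0.004, -0.071]
force: [0.1, -0.1, 1.2]
width: 0.0005
```

>>> play_rows --targets '[[[0.012,0,0,0],[0.024,0,0,0],[0.032,0,0,0],[0.035,0,0,0],[0.036,0,0,0]]]'

```text
t: 14.95
eef_pos: [0.531, 0.0037, 0.2447]
ee_rot: [-3.141, -0.0, -0.071]
force: [0.3, -1.1, -0.4]
width: 0.0001
```

>>> play_rows --targets '[[[0.001,0,0,0],[0.002,0,0,0],[0.003,0,0,0],[0.004,0,0,0],[0.004,0,0,0]]]'

```text
t: 15.58
eef_pos: [0.5338, 0.0034, 0.2443]
ee_rot: [3.141, 0.003, -0.071]
force: [-7.0, 2.7, 4.5]
width: 0.0007
```

>>> play_rows --targets '[[[0.001,0,0,0],[0.002,0,0,0],[0.002,0,0,0]]]'

```text
t: 15.95
eef_pos: [0.5343, 0.0032, 0.2439]
ee_rot: [3.141, 0.007, -0.072]
force: [-14.6, 5.6, 9.9]
width: 0.0004
```

>>> play_rows --targets '[[[-0.02,0,0,0],[-0.04,0,0,0],[-0.06,0,0,0],[-0.06,0,-0.05,0],[-0.08,0,-0.1,0]]]'

```text
t: 16.58
eef_pos: [0.4577, 0.0092, 0.3458]
ee_rot: [3.141, 0.0, -0.071]
force: [0.2, 0.6, 0.3]
width: 0.0007
```

>>> play_rows --targets '[[[-0.02,0,-0.03,0],[-0.02,0,-0.03,0],[-0.02,0,-0.03,0]]]'

```text
t: 16.95
eef_pos: [0.4373, 0.0105, 0.3744]
ee_rot: [-3.141, -0.0, -0.071]
force: [0.5, 0.2, -0.5]
width: 0.0004
```

```bash
python3 - <<'E'
from h import *
look('5'); job_done()
E
```

```text
top 0.042 48 [0.6487 0.0914 0.0501] [0.035 0.009 0.005]
top 0.09 28 [0.676  0.0888 0.0982] [0.015 0.013 0.009]
top steel plate x [0.5462 0.5548 0.5972]
side 0.042 63 [0.6538 0.0963 0.0489] [0.054 0.015 0.01 ]
side 0.055 59 [0.6742 0.0962 0.072 ] [0.017 0.012 0.034]
side 0.09 30 [0.6741 0.0933 0.0959] [0.013 0.014 0.01 ]
side steel plate x [0.5441 0.5539 0.5947]
17.05 [0.43742127 0.01041805 0.37361517] [0.03181422 0.3696911  0.24007973]
the job is handed in; nothing more can be done
```

I pushed the cam lever clockwise to its low point with the closed fingertips at about 3 N. Then I pushed the carriage forward about 42 mm from behind until it stopped. The job is handed in at t = 17 s, with the hand lifted clear behind the rig.

**Cam:** The knob lies at about -4° in the world frame and the rig's axis at about -4°, so the cam is at 0 within about 2–3°. One lever line fit in the last views disagreed: it gave -3.75° before the carriage push but -0.5° after it. The knob position did not bear that out, and the white line gave -2.7°, so I left the cam where it was.

**Carriage:** A second push met the same stop, with about 15 N and no real movement. The follower arm sits about 2 mm short of the cam's low side, so I take the stop as home and not the cam blocking it. I did not measure the 55 mm of travel directly, because the starting position was not known exactly.

**Loose things:** The ones near the rig look unmoved in the last picture I viewed, taken before the second push. After that I checked only the knob and carriage positions.

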